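Empty the lathe's catch tray of finished rings

TASK

The bench lathe has dropped two finished brass napkin rings (the hollow ones) into its steel catch tray. Move both into the grey tote and stand them upright side by side on its floor, lowering them in rather than dropping them, so that they are not dented. Leave the solid brass off-cut alone where it stands in the tray, and do not shove the tote about.

Things in the scene. Friction and masses are not known exactly. Their poses are not given: they have to be found in the camera images.
- ring_a: A finished brass napkin ring: a plain hollow tube open at both ends, 44 mm outside diameter, 36 mm bore, 36 mm high, about 0.15 kg. It stands on end in the lathe's catch tray. Origin: centre of its lower end; z points up along its bore.
- ring_b: A finished brass napkin ring: a plain hollow tube open at both ends, 44 mm outside diameter, 36 mm bore, 36 mm high, about 0.15 kg. It stands on end in the lathe's catch tray. Origin: centre of its lower end; z points up along its bore. Same as ring_a in every way and in the same tray.
- catch_tray: Shallow open steel pan, fixed, 310 mm (its x) by 220 mm (its y), walls 28 mm high, walls and floor 4 mm thick; its x within 12 degrees of world x. Rings and off-cut stand about 130 mm apart along its x, 90 mm along y (one corner empty), centres at least 75 mm from end walls, 45 mm from side walls. The lathe, 200 mm high, stands 80 mm beyond its -y side, a chute between. Origin: centre of underside.
- stub: Off-cut from the same brass bar: a short solid cylinder, 36 mm diameter, 30 mm high, about 0.25 kg, standing in the catch tray among the rings. Not to be moved. Origin: centre of its lower end; z up.
- tote: Open grey plastic tote loose on the bench to the robot's left, about 0.9 kg, empty. Outside 260 mm (its x) by 200 mm (its y) by 60 mm high, walls and floor 5 mm thick, small grip lips on the two ends. Origin: centre of its underside; z up, inner floor 5 mm above the origin.
Mind the look-alikes: they are no part of the job. Leave any red or white look-alike of the ring_b alone.

How it is judged:
By the outcome, as a careful person would: the job done as asked, in the order asked, and still so for the second after the job is handed in, with the robot touching nothing.
It also fails if it takes over 53 s, if anything falls off the work surface, if the arm or the gripper's body presses on something with over 40 N, if the wrist force passes 120 N, or if a joint passes its speed limit or range.

ROBOT

A 7-joint arm with a two-finger parallel gripper is mounted at the origin on the work surface. World frame = base frame: x ahead of the robot, y to its left, z up, the work surface at z = 0. Lengths are in m, angles in rad, forces in N, time in s.
With the tool pointing down it reaches from about 0.4 to 0.75 m from the base axis. Payload 19.5 kg.
Tool frame: the origin (TCP) lies on the centre line of the jaws, within the pads' length; the fingertips stand 11 mm ahead of it and the grasp point (between the pads) lies 8 mm behind it; z points along the fingers, y is the line along which they close (so a half turn about z gives the same grasp; the last joint's range is limited). The gripper opens to 85 mm and grips with 20 to 120 N. Pads are 22 mm wide; open, the fingers measure 114 mm over their backs; the gripper's body (76 mm by 85 mm) begins 54 mm behind the grasp point. The pads swing forward as they close: fully open they stand 13 mm farther back than shut.
Start: joints at [-1.35, 0.707, -0.028, 1.485, 0.022, 0.951, -0.075], TCP at [0.149, 0.555, 0.242] pointing down, gripper open.
Joint ranges: [-2.71, 2.71], [-0.32, 2.16], [-1.57, 1.52], [0, 2.45], [-1.46, 4.6], [0, 2.02], [-2.83, 2.83]. Speed limits (rad/s): [1.89, 1.89, 2.57, 2.57, 3.01, 3.01, 3.01].

INTERFACE

Orientations are given as a rotation vector (axis times angle).
In Python, from rig import env gives the robot as it stands.
- The arm moves only by the tool play_rows, never from a script. Its argument "steps" is a list of rows, each a list of 6 numbers: the shift along the tool's x, y, z in m, then the turn, a rotation vector about the tool's x, y, z in degrees. A call has 1 to 10 rows; each row is the pose to reach, as a shift and turn from the pose commanded when the call began, along the tool's axes at that moment; what a row does not reach only later rows make up. A row lasts 1/12 s, in which the tool goes at most 41.7 mm and 7.16 degrees, less where a joint would pass 70% of its speed; a pose out of reach is approached as far as the arm can. A call with a gripper value outside its range is refused whole. "jaw" is the opening, from 0 (shut) to 1 (fully open), set as the call begins (left out, the last holds). The fingers move at their own pace and stop on an object; "squeeze" is the grip in N (left out, the last holds). Time passes only in rows, so rows that repeat a pose let the fingers close. It gives the time, the measured TCP pose, the force, the opening and the grip force at its end, in the units of the state.
- env.state(): the state, without advancing time (a new reading comes with each control period).
- env.capture(name): name is "side" or "top" or "wrist"; returns the picture (480x640x3 uint8, red, green, blue); there is no depth.
- env.camera_model(name): a dict with "fovy" (degrees; the focal length in pixels is half the picture's height over the tangent of half this angle, whatever the lens; pixels are square), "cx", "cy" (the principal point, pixels), "rvec" (rotation vector, rad) and "tvec" (3), from world to camera coordinates, as OpenCV has them. Camera axes: x right, y down, z forward; pixel columns grow to the right and rows downward; lengths in m; the calibration is good to about 2 mm. A picture is of the moment at which its call begins: read the wrist's pose just before it. camera_model takes no time and is no camera call; for the wrist camera it gives the pose at the moment of the call.
- env.close_job(): hands the job in; it is judged then, once.
The state is a dict: "time_s": time; "joints": joint angles; "dq": joint speeds; "effort": joint torques, N m; "ee_pos": TCP position; "tcp_rot": TCP orientation; "ft_force": force on the tool from outside, world axes, zero at the start; "ft_torque": the same for the moment, N m; "opening": finger opening in m; "gripper_force": force on a finger pad.
Only numpy, scipy, OpenCV 4.12 (cv2) and the standard library are available. Lean on these libraries where they do the work, as an engineer would, in place of code of your own. Each camera call takes 0.05 s, during which the arm holds its last target. There are 200 camera calls.

## Working session

There is one attempt and no reset: what is moved stays moved. The work goes in short steps, Python scripts to look and compute and a tool call to move; the robot and the scene stay as the last step left them, time stands still between calls to the robot, and variables do not carry over. Pictures are saved under pics/ and viewed, at most 10 in all, crops included, and the job is handed in when it is done.

Besides the shell and the picture viewer there is one more tool, called after "Request:" as name(argument=value, ...), one argument or row to a line, values as JSON. play_rows: Moves the arm, as the interface text tells. Its arguments: {"type":"object","properties":{"steps":{"type":"array","items":{"type":"array","items":{"type":"number"}}},"jaw":{"type":"number"},"squeeze":{"type":"number"}},"required":["steps"]}

```bash
mkdir -p pics
python3 - <<'E'
from rig import env
import cv2,numpy as np
s=env.state();print({k:np.round(v,3).tolist() for k,v in s.items()})
for n in("top","side"):
    m=env.camera_model(n);print(n,m)
    cv2.imwrite(f"pics/{n}0.png",env.capture(n)[:,:,::-1])
E
```

```text
{'time_s': 0.0, 'joints': [-1.35, 0.707, -0.028, 1.485, 0.022, 0.951, -0.075], 'dq': [-0.002, -0.0, 0.001, -0.003, 0.0, 0.001, 0.002], 'effort': [0.0, -88.321, 1.235, -23.616, 0.017, 0.007, -0.0], 'ee_pos': [0.149, 0.555, 0.242], 'tcp_rot': [-0.412, -3.114, 0.002], 'ft_force': [0.036, 0.253, 0.337], 'ft_torque': [-0.012, -0.012, -0.016], 'gripper_force': 0.0, 'opening': 0.085}
top {'fovy': 55.16708947668886, 'cx': 318.6218087049687, 'cy': 238.9745143853271, 'rvec': array([ 2.21470904, -2.19302908,  0.11393043]), 'tvec': array([0.01072455, 0.66086198, 0.64837965])}
side {'fovy': 46.135724838609036, 'cx': 332.288402428988, 'cy': 239.18120458224533, 'rvec': array([ 2.3838598 , -0.5009426 ,  0.20344863]), 'tvec': array([-0.55334345,  0.25112257,  0.74639249])}
```

View pics/top0.png

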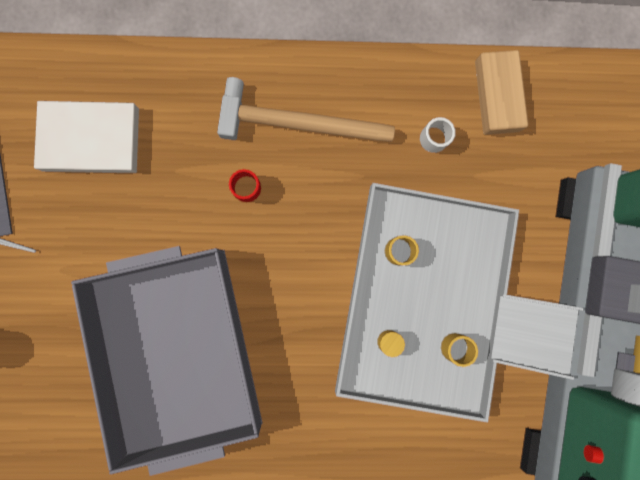

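View pics/side0.png

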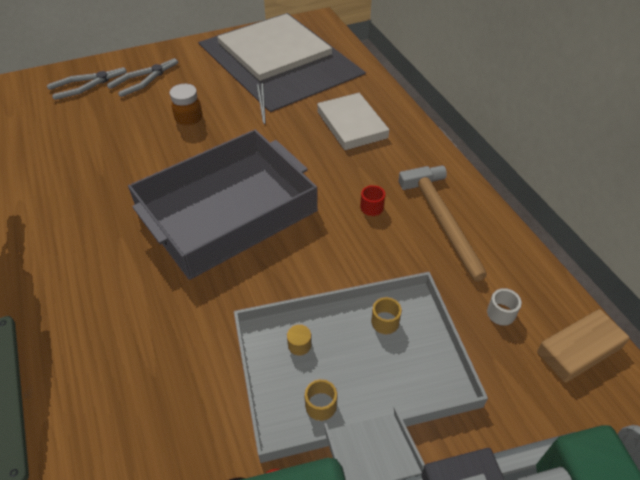

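The top view shows the rings at about (403,250) and (460,350), with the off-cut at (392,343). The tote rim corners are near (76,284), (218,251), (259,425) and (112,468). The side view shows the same layout, and the red and white rings lie outside the tray.

```bash
cat > h.py <<'E'
import cv2,numpy as np
from scipy.optimize import least_squares
from scipy.spatial.transform import Rotation as R
from rig import env
def proj(n,P,m=None):
    m=m or env.camera_model(n); f=240/np.tan(np.radians(m["fovy"]/2))
    K=np.array([[f,0,m["cx"]],[0,f,m["cy"]],[0,0,1]])
    return cv2.projectPoints(np.asarray(P,float),m["rvec"],m["tvec"],K,None)[0][:,0]
def cyl(x,y,z0,r,h):
    a=np.linspace(0,2*np.pi,40,endpoint=False); c=np.c_[x+r*np.cos(a),y+r*np.sin(a)]
    return np.vstack([np.c_[c,np.full(40,z0)],np.c_[c,np.full(40,z0+h)]])
def cen(p):
    M=cv2.moments(cv2.convexHull(p.astype(np.float32)));return np.array([M["m10"],M["m01"]])/M["m00"]
def blobs(img):
    hsv=cv2.cvtColor(img,cv2.COLOR_BGR2HSV)
    mk=cv2.inRange(hsv,(18,140,90),(32,255,255))
    mk=cv2.morphologyEx(mk,cv2.MORPH_CLOSE,np.ones((3,3)))
    cs=[c[:,0] for c in cv2.findContours(mk,cv2.RETR_EXTERNAL,cv2.CHAIN_APPROX_NONE)[0]]
    return [c for c in cs if cv2.contourArea(cv2.convexHull(c))>250]
def fitrect(px,L,W,z,g):
    def f(p):
        c,s=np.cos(p[2]),np.sin(p[2]);q=np.array([[1,1],[1,-1],[-1,-1],[-1,1]])*[L/2,W/2]
        q=q@np.array([[c,s],[-s,c]])+p[:2]
        return (proj("top",np.c_[q,np.full(4,z)])-px).ravel()
    r=least_squares(f,g);return r.x,np.round(r.fun,1)
E
python3 - <<'E'
from h import *
B={n:blobs(cv2.imread(f"pics/{n}0.png")) for n in("top","side")}
for n in B:
    print(n,[(np.round(cen(b)).tolist(),cv2.contourArea(cv2.convexHull(b))) for b in B[n]])
near=lambda n,p:min(B[n],key=lambda b:np.linalg.norm(cen(b)-p))
for nm,t,s,r,h in(("far",(403,250),(386,315),.022,.036),("near",(460,350),(321,399),.022,.036),("stub",(392,343),(299,339),.018,.03)):
    o={}
    for cams in(("top",),("side",),("top","side")):
        tg={"top":cen(near("top",t)),"side":cen(near("side",s))}
        f=lambda p:np.hstack([cen(proj(n,cyl(*p,.004,r,h)))-tg[n] for n in cams])
        q=least_squares(f,[.5,-.1],diff_step=1e-3);o[cams]=np.round(q.x,4).tolist()
    print(nm,o)
print("tote",fitrect(np.array([[218,251],[259,427],[112,468],[76,284]])[[3,0,1,2]],.2,.26,.06,[.5,.25,0]))
print("tray",fitrect(np.array([[373,185],[518,210],[487,419],[338,395]]),.31,.22,.028,[.5,-.2,0]))
E
```

```text
top [([459.0, 349.0], 843.0), ([391.0, 343.0], 489.5), ([402.0, 250.0], 708.0)]
side [([320.0, 399.0], 923.5), ([298.0, 339.0], 483.5), ([386.0, 315.0], 753.5)]
far {('top',): [0.6454, -0.104], ('side',): [0.6477, -0.1024], ('top', 'side'): [0.6464, -0.1034]}
near {('top',): [0.5029, -0.1879], ('side',): [0.5045, -0.1865], ('top', 'side'): [0.5037, -0.1872]}
stub {('top',): [0.511, -0.0889], ('side',): [0.5125, -0.0873], ('top', 'side'): [0.5117, -0.0882]}
tote (array([0.49832125, 0.21950753, 0.2402581 ]), array([-20.5,  22. ,  28.3,  10.4,  20.2, -20.1, -26.5, -12.5]))
tray (array([ 0.57301368, -0.14392585, -0.1630272 ]), array([-0.7, -2.3,  0.6, -1.1,  1.4,  2.3, -1.2,  0.9]))
```

```bash
cat >> h.py <<'E'
def delta(x,y,z,yaw,start=None):
    "tool-frame shift (mm) and turn (deg) from the present pose to TCP x,y,z, tool z down, tool y at yaw (deg)"
    s=env.state(); p0,R0=(s["ee_pos"],R.from_rotvec(s["tcp_rot"])) if start is None else start
    a=np.radians(yaw); ty=np.array([np.cos(a),np.sin(a),0]); tz=np.array([0,0,-1.]); tx=np.cross(ty,tz)
    R1=R.from_matrix(np.c_[tx,ty,tz]); p1=np.array([x,y,z])
    print(np.round(R0.inv().apply(p1-p0)*1e3,1).tolist(),np.round((R0.inv()*R1).as_rotvec(degrees=True),2).tolist())
    return p1,R1
E
python3 - <<'E'
from h import *
print("tote",fitrect(np.array([[76,284],[218,251],[259,427],[112,468]]),.26,.2,.06,[.5,.25,.2]))
st=delta(.6464,-.1034,.14,-9)
E
```

```text
tote (array([0.49894627, 0.22065457, 0.24649427]), array([-3.9, -5. ,  0.4, -6.8,  2.9,  6.6,  0.7,  4.4]))
[-651.1, -506.6, 102.4] [-0.05, 0.04, 83.94]
```

Request:
play_rows(
  steps=[
    [-0.065,-0.051,0.01,0,0,6],
    [-0.13,-0.101,0.02,0,0,12],
    [-0.195,-0.152,0.03,0,0,18],
    [-0.26,-0.203,0.04,0,0,25],
    [-0.326,-0.253,0.05,0,0,32],
    [-0.39,-0.304,0.06,0,0,39],
    [-0.456,-0.355,0.07,0,0,46],
    [-0.52,-0.405,0.08,0,0,53],
    [-0.586,-0.456,0.09,0,0,60],
    [-0.651,-0.507,0.1,0,0,67],
  ],
  jaw=0.85,
)

```text
time_s: 0.93
ee_pos: [0.3993, 0.2233, 0.1919]
tcp_rot: [2.069, 2.364, -0.0]
ft_force: [0.7, 1.1, 0.7]
opening: 0.073
gripper_force: 0.0
```

```bash
python3 -c "
from h import *
s=env.state();print(s['time_s'],np.round(s['ee_pos'],4),np.round(s['joints'],2))
delta(.6464,-.1034,.14,-9)"
```

```text
0.9333 [0.3993 0.2233 0.1919] [-0.7   0.63  0.2   1.97 -0.23  0.56 -0.21]
[-356.5, 201.7, 51.9] [-0.0, 0.01, 16.61]
```

Request:
play_rows(
  steps=[
    [-0.35,0.2,0.05,0,0,16],
    [-0.35,0.2,0.05,0,0,16],
    [-0.35,0.2,0.05,0,0,16],
    [-0.35,0.2,0.05,0,0,16],
    [-0.35,0.2,0.05,0,0,16],
    [-0.35,0.2,0.05,0,0,16],
    [-0.35,0.2,0.05,0,0,16],
    [-0.35,0.2,0.05,0,0,16],
    [-0.35,0.2,0.05,0,0,16],
    [-0.35,0.2,0.05,0,0,16],
  ],
)

```text
time_s: 1.77
ee_pos: [0.6458, -0.0974, 0.1414]
tcp_rot: [2.373, 2.058, -0.002]
ft_force: [-0.0, 0.3, -0.4]
opening: 0.0728
gripper_force: 0.0
```

Request:
play_rows(
  steps=[
    [0,0,0,0,0,0],
    [0,0,0,0,0,0],
    [0,0,0,0,0,0],
  ],
)

```text
time_s: 2.02
ee_pos: [0.6446, -0.0933, 0.1418]
tcp_rot: [-2.371, -2.06, 0.0]
ft_force: [-0.3, 0.9, -0.1]
opening: 0.0726
gripper_force: 0.0
```

```bash
python3 -c "
from h import *
delta(.6464,-.1034,.021,-9)
m=env.camera_model('wrist');im=env.capture('wrist')[:,:,::-1].copy()
for p in proj('wrist',cyl(.6464,-.1034,.004,.022,.036),m): cv2.circle(im,tuple(int(v) for v in p),1,(255,0,0),-1)
cv2.imwrite('pics/w1.png',im)"
```

```text
[-9.8, 3.3, 120.8] [-0.05, -0.03, 0.96]
```

View pics/w1.png

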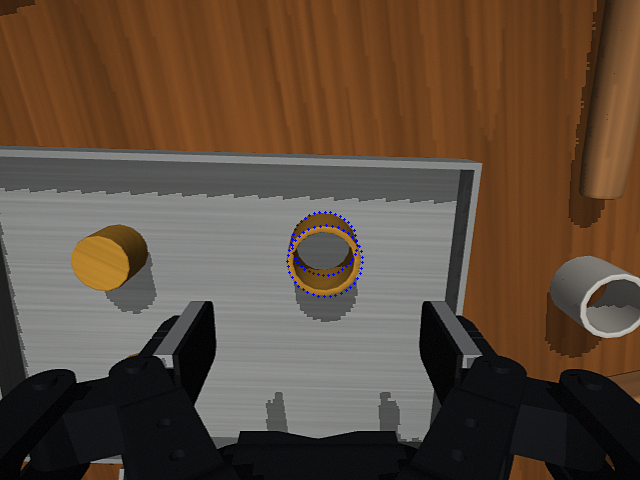

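The wrist view shows the predicted outline (blue) lying on the ring at about (325,255), so the estimate is good to about 1 mm. The off-cut at (110,258) is clear of the fingers.

Request:
play_rows(
  steps=[
    [-0.01,0.003,0.025,0,0,1],
    [-0.01,0.003,0.055,0,0,1],
    [-0.01,0.003,0.08,0,0,1],
    [-0.01,0.003,0.1,0,0,1],
    [-0.01,0.003,0.112,0,0,1],
    [-0.01,0.003,0.118,0,0,1],
    [-0.01,0.003,0.121,0,0,1],
    [-0.01,0.003,0.121,0,0,1],
    [-0.01,0.003,0.121,0,0,1],
  ],
)

```text
time_s: 2.82
ee_pos: [0.647, -0.1043, 0.0223]
tcp_rot: [2.389, 2.039, 0.001]
ft_force: [0.5, 1.2, 0.4]
opening: 0.0727
gripper_force: 0.0
```

Request:
play_rows(
  steps=[
    [0,0,0,0,0,0],
    [0,0,0,0,0,0],
    [0,0,0,0,0,0],
    [0,0,0,0,0,0],
    [0,0,0,0,0,0],
    [0,0,0,0,0,0],
    [0,0,0,0,0,0],
    [0,0,0,0,0,0],
  ],
  jaw=0.35,
  squeeze=35,
)

```text
time_s: 3.48
ee_pos: [0.6468, -0.1044, 0.022]
tcp_rot: [2.389, 2.039, 0.001]
ft_force: [-1.5, 0.2, 7.1]
opening: 0.0418
gripper_force: 35.2
```

Request:
play_rows(
  steps=[
    [0,0,-0.008,0,0,0],
    [0,0,-0.025,0,0,0],
    [0,0,-0.055,0,0,0],
    [0,0,-0.09,0,0,0],
    [0,0,-0.12,0,0,0],
    [0,0,-0.13,0,0,0],
    [0,0,-0.13,0,0,0],
  ],
)

```text
time_s: 4.07
ee_pos: [0.6475, -0.1046, 0.1544]
tcp_rot: [2.387, 2.037, 0.005]
ft_force: [-0.1, 0.2, -2.0]
opening: 0.0422
gripper_force: 36.2
```

```bash
python3 -c "
from h import *
s=env.state();print(s['opening'],s['gripper_force'],s['ft_force'],s['ee_pos'])
delta(.4917,.2497,.15,14.1)"
```

```text
0.04221646819784868 36.229593182597455 [-0.06218942  0.20904599 -2.03107947] [ 0.64750962 -0.10455471  0.15442517]
[325.3, -209.7, 3.5] [0.25, 0.05, -23.16]
```

Held, with about 1.5 N of added weight. Next, carry it to the tote.

Request:
play_rows(
  steps=[
    [0.015,-0.01,0,0,0,-1],
    [0.045,-0.029,0,0,0,-3],
    [0.075,-0.048,0,0,0,-5],
    [0.106,-0.068,0,0,0,-7],
    [0.137,-0.088,0,0,0,-9],
    [0.168,-0.108,0,0,0,-11],
    [0.2,-0.128,0,0,0,-14],
    [0.23,-0.148,0,0,0,-16],
    [0.26,-0.168,0,0,0,-18],
    [0.288,-0.186,0,0,0,-20],
  ],
)

```text
time_s: 4.9
ee_pos: [0.5065, 0.2111, 0.1504]
tcp_rot: [-1.996, -2.425, 0.002]
ft_force: [-0.2, 0.6, -1.8]
opening: 0.0419
gripper_force: 36.0
```

Request:
play_rows(
  steps=[
    [0.014,-0.009,0,0,0,0],
    [0.025,-0.016,0,0,0,-1],
    [0.033,-0.021,0,0,0,-2],
    [0.037,-0.024,0,0,0,-3],
    [0.037,-0.024,0,0,0,-3],
    [0.037,-0.024,0,0,0,-3],
    [0.037,-0.024,0,0,0,-3],
  ],
)

```text
time_s: 5.48
ee_pos: [0.4782, 0.2402, 0.1511]
tcp_rot: [1.937, 2.473, -0.0]
ft_force: [-0.7, 0.2, -1.7]
opening: 0.0421
gripper_force: 36.1
```

```bash
python3 -c "
from h import *
s=env.state();print(s['opening'],s['gripper_force'],s['ft_force'],s['ee_pos'])
delta(.4917,.2497,.0235,14.1)
cv2.imwrite('pics/w2.png',env.capture('wrist')[:,:,::-1])"
```

```text
0.04207290065012766 36.06964549748227 [-0.67797092  0.20483451 -1.66481198] [0.47824578 0.24016256 0.15112709]
[6.1, 15.3, 127.6] [0.01, 0.03, -0.26]
```

View pics/w2.png

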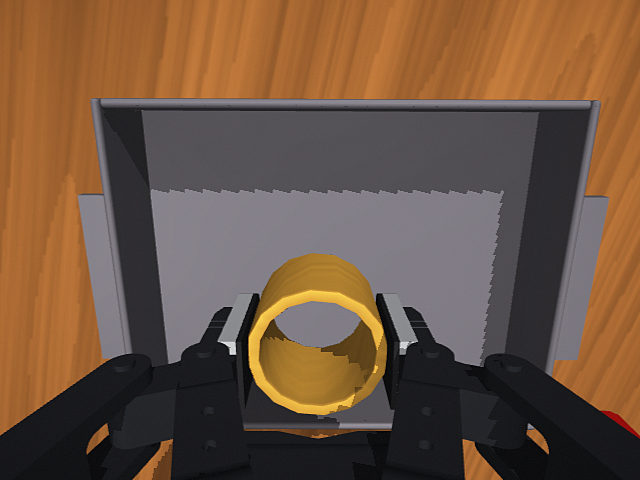

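The wrist view shows the ring held square at about (318,350), over the open tote. Next, lower it.

Request:
play_rows(
  steps=[
    [0.002,0.005,0.015,0,0,0],
    [0.004,0.01,0.04,0,0,0],
    [0.006,0.015,0.068,0,0,0],
    [0.006,0.015,0.092,0,0,0],
    [0.006,0.015,0.108,0,0,0],
    [0.006,0.015,0.117,0,0,0],
    [0.006,0.015,0.122,0,0,0],
    [0.006,0.015,0.124,0,0,0],
    [0.006,0.015,0.124,0,0,0],
    [0.006,0.015,0.124,0,0,0],
  ],
)

```text
time_s: 6.37
ee_pos: [0.4911, 0.2507, 0.028]
tcp_rot: [1.935, 2.474, 0.002]
ft_force: [-0.0, 0.1, -0.6]
opening: 0.0422
gripper_force: 36.1
```

Request:
play_rows(
  steps=[
    [0,0,0.001,0,0,0],
    [0,0,0.002,0,0,0],
    [0,0,0.002,0,0,0],
    [0,0,0.002,0,0,0],
  ],
)

```text
time_s: 6.7
ee_pos: [0.4907, 0.2506, 0.0253]
tcp_rot: [1.935, 2.475, 0.0]
ft_force: [-0.7, -0.6, -1.6]
opening: 0.042
gripper_force: 36.1
```

Request:
play_rows(
  steps=[
    [0,0,0.001,0,0,0],
    [0,0,0.0015,0,0,0],
    [0,0,0.0015,0,0,0],
    [0,0,0.0015,0,0,0],
  ],
)

```text
time_s: 7.03
ee_pos: [0.4907, 0.2506, 0.0236]
tcp_rot: [1.935, 2.475, -0.0]
ft_force: [0.8, -0.1, -1.3]
opening: 0.0422
gripper_force: 36.1
```

Request:
play_rows(
  steps=[
    [0,0,0.0005,0,0,0],
    [0,0,0.001,0,0,0],
    [0,0,0.001,0,0,0],
    [0,0,0.001,0,0,0],
  ],
)

```text
time_s: 7.37
ee_pos: [0.4907, 0.2506, 0.023]
tcp_rot: [1.935, 2.475, 0.0]
ft_force: [-2.0, -0.1, 6.9]
opening: 0.0422
gripper_force: 37.0
```

The ring is touching the floor. Next, open the jaws and rise.

Request:
play_rows(
  steps=[
    [0,0,0,0,0,0],
    [0,0,0,0,0,0],
    [0,0,0,0,0,0],
    [0,0,0,0,0,0],
    [0,0,0,0,0,0],
  ],
  jaw=0.8,
)

```text
time_s: 7.78
ee_pos: [0.4907, 0.2506, 0.0226]
tcp_rot: [1.935, 2.475, -0.0]
ft_force: [-1.1, -0.8, -0.4]
opening: 0.0681
gripper_force: 0.0
```

Request:
play_rows(
  steps=[
    [0,0,-0.01,0,0,0],
    [0,0,-0.03,0,0,0],
    [0,0,-0.06,0,0,0],
    [0,0,-0.095,0,0,0],
    [0,0,-0.12,0,0,0],
    [0,0,-0.125,0,0,0],
  ],
  jaw=0.85,
)

```text
time_s: 8.28
ee_pos: [0.4918, 0.2511, 0.1523]
tcp_rot: [1.934, 2.473, 0.008]
ft_force: [0.9, 0.3, 0.6]
opening: 0.0724
gripper_force: 0.0
```

```bash
python3 -c "
from h import *
s=env.state();print(s['opening'],s['gripper_force'],s['ft_force'],s['ee_pos'])
delta(.5037,-.1872,.14,-9)"
```

```text
0.07237755881372661 0.0 [0.90592799 0.2994278  0.61320453] [0.49183781 0.25108046 0.15229468]
[-428.3, -94.1, 11.3] [0.28, -0.13, 22.93]
```

Request:
play_rows(
  steps=[
    [-0.02,-0.004,0,0,0,1],
    [-0.055,-0.012,0,0,0,3],
    [-0.095,-0.021,0,0,0,5],
    [-0.135,-0.03,0.002,0,0,7],
    [-0.175,-0.039,0.004,0,0,9],
    [-0.215,-0.047,0.006,0,0,11],
    [-0.255,-0.056,0.008,0,0,13],
    [-0.295,-0.065,0.009,0,0,15],
    [-0.335,-0.074,0.01,0,0,17],
    [-0.37,-0.081,0.01,0,0,20],
  ],
)

```text
time_s: 9.12
ee_pos: [0.5005, -0.1309, 0.138]
tcp_rot: [2.338, 2.098, -0.001]
ft_force: [1.3, 0.2, -0.4]
opening: 0.0727
gripper_force: 0.0
```

Request:
play_rows(
  steps=[
    [-0.025,0,0,0,0,1],
    [-0.04,0.004,0,0,0,2],
    [-0.052,0.008,0,0,0,3],
    [-0.056,0.01,0,0,0,3],
    [-0.056,0.01,0,0,0,3],
    [-0.056,0.01,0,0,0,3],
    [-0.056,0.01,0,0,0,3],
  ],
)

```text
time_s: 9.7
ee_pos: [0.5054, -0.1834, 0.1377]
tcp_rot: [-2.388, -2.041, -0.0]
ft_force: [-0.1, 0.3, 0.2]
opening: 0.0724
gripper_force: 0.0
```

```bash
python3 -c "
from h import *
s=env.state();print(s['ee_pos'])
delta(.5037,-.1872,.0215,-9)
m=env.camera_model('wrist');im=env.capture('wrist')[:,:,::-1].copy()
for p in proj('wrist',cyl(.5037,-.1872,.004,.022,.036),m): cv2.circle(im,tuple(int(v) for v in p),1,(255,0,0),-1)
cv2.imwrite('pics/w3.png',im)
cv2.imwrite('pics/t3.png',env.capture('top')[:,:,::-1])"
```

```text
[ 0.50539994 -0.18343018  0.13769284]
[-4.0, -1.1, 116.2] [-0.01, -0.03, 0.05]
```

View pics/w3.png

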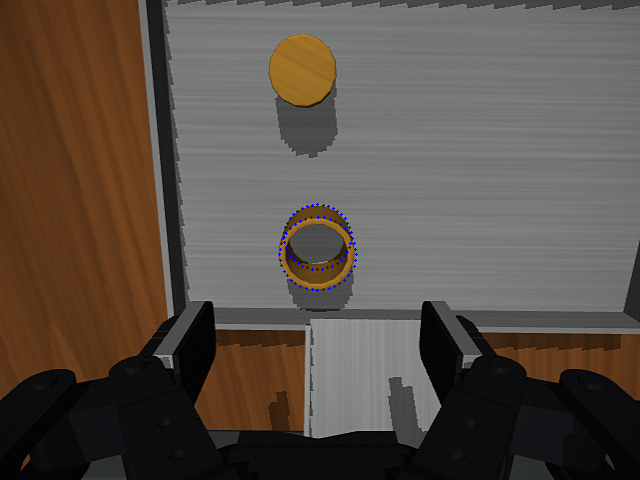

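View pics/t3.png

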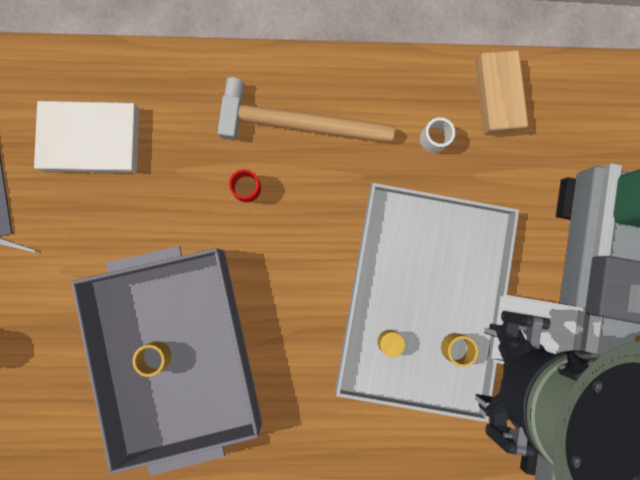

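The blue outline lies on the second ring at (318,250), and the jaws are clear of the end wall. In the top view, the first ring stands in the tote at (150,360) and neither the tote nor the off-cut has moved.

Request:
play_rows(
  steps=[
    [-0.004,-0.001,0.02,0,0,0],
    [-0.004,-0.001,0.045,0,0,0],
    [-0.004,-0.001,0.07,0,0,0],
    [-0.004,-0.001,0.092,0,0,0],
    [-0.004,-0.001,0.106,0,0,0],
    [-0.004,-0.001,0.113,0,0,0],
    [-0.004,-0.001,0.116,0,0,0],
    [-0.004,-0.001,0.116,0,0,0],
    [-0.004,-0.001,0.116,0,0,0],
  ],
)

```text
time_s: 10.55
ee_pos: [0.504, -0.1885, 0.0225]
tcp_rot: [2.389, 2.039, 0.001]
ft_force: [0.1, 0.0, 0.9]
opening: 0.0725
gripper_force: 0.0
```

Request:
play_rows(
  steps=[
    [0,0,0,0,0,0],
    [0,0,0,0,0,0],
    [0,0,0,0,0,0],
    [0,0,0,0,0,0],
    [0,0,0,0,0,0],
    [0,0,0,0,0,0],
    [0,0,0,0,0,0],
    [0,0,0,0,0,0],
  ],
  jaw=0.35,
  squeeze=35,
)

```text
time_s: 11.22
ee_pos: [0.504, -0.1886, 0.0225]
tcp_rot: [2.389, 2.038, 0.001]
ft_force: [-0.8, 1.5, 9.9]
opening: 0.0424
gripper_force: 34.3
```

Request:
play_rows(
  steps=[
    [0,0,-0.008,0,0,0],
    [0,0,-0.025,0,0,0],
    [0,0,-0.055,0,0,0],
    [0,0,-0.09,0,0,0],
    [0,0,-0.12,0,0,0],
    [0,0,-0.13,0,0,0],
    [0,0,-0.13,0,0,0],
  ],
)

```text
time_s: 11.8
ee_pos: [0.5045, -0.1888, 0.1544]
tcp_rot: [2.387, 2.037, 0.003]
ft_force: [1.2, -1.1, -1.8]
opening: 0.042
gripper_force: 36.6
```

```bash
python3 -c "
from h import *
s=env.state();print(s['opening'],s['gripper_force'],s['ft_force'],s['ee_pos'])
delta(.5063,.1916,.15,14.1)"
```

```text
0.04201075109579815 36.55450964346528 [ 1.19822957 -1.06915015 -1.77533092] [ 0.50448939 -0.18883389  0.15438306]
[376.0, -58.1, 3.9] [0.22, 0.09, -23.15]
```

Request:
play_rows(
  steps=[
    [0.018,-0.003,0,0,0,-1],
    [0.05,-0.008,0,0,0,-3],
    [0.085,-0.013,0,0,0,-5],
    [0.12,-0.019,0,0,0,-7],
    [0.155,-0.024,0,0,0,-9],
    [0.19,-0.029,0,0,0,-11],
    [0.225,-0.035,0,0,0,-14],
    [0.26,-0.04,0,0,0,-16],
    [0.295,-0.046,0,0,0,-18],
    [0.325,-0.05,0,0,0,-20],
  ],
)

```text
time_s: 12.63
ee_pos: [0.5044, 0.1428, 0.1506]
tcp_rot: [-1.995, -2.425, 0.002]
ft_force: [0.5, 0.3, -1.6]
opening: 0.0422
gripper_force: 36.6
```

Request:
play_rows(
  steps=[
    [0.018,0.005,0,0,0,-1],
    [0.032,0.008,0,0,0,-2],
    [0.044,0.011,0,0,0,-3],
    [0.05,0.012,0,0,0,-3],
    [0.05,0.012,0,0,0,-3],
    [0.05,0.012,0,0,0,-3],
    [0.05,0.012,0,0,0,-3],
  ],
)

```text
time_s: 13.22
ee_pos: [0.5079, 0.1904, 0.1516]
tcp_rot: [1.937, 2.473, -0.001]
ft_force: [0.8, -0.7, -1.2]
opening: 0.0423
gripper_force: 36.5
```

```bash
python3 -c "
from h import *
s=env.state();print(s['opening'],s['gripper_force'],s['ft_force'],s['ee_pos'])
delta(.5063,.1916,.0235,14.1)"
```

```text
0.04225214609412072 36.5156208537519 [ 0.77801781 -0.72343995 -1.21640023] [0.50786968 0.19035511 0.15163501]
[1.7, -1.2, 128.1] [-0.01, 0.04, -0.26]
```

Request:
play_rows(
  steps=[
    [0.002,-0.001,0.015,0,0,0],
    [0.002,-0.001,0.04,0,0,0],
    [0.002,-0.001,0.068,0,0,0],
    [0.002,-0.001,0.092,0,0,0],
    [0.002,-0.001,0.108,0,0,0],
    [0.002,-0.001,0.118,0,0,0],
    [0.002,-0.001,0.123,0,0,0],
    [0.002,-0.001,0.125,0,0,0],
    [0.002,-0.001,0.126,0,0,0],
    [0.002,-0.001,0.126,0,0,0],
  ],
)

```text
time_s: 14.05
ee_pos: [0.5067, 0.1933, 0.0263]
tcp_rot: [1.935, 2.474, 0.001]
ft_force: [-0.4, 0.6, -0.9]
opening: 0.0425
gripper_force: 36.5
```

Request:
play_rows(
  steps=[
    [0,0,0.0005,0,0,0],
    [0,0,0.001,0,0,0],
    [0,0,0.001,0,0,0],
    [0,0,0.001,0,0,0],
  ],
)

```text
time_s: 14.38
ee_pos: [0.5063, 0.1934, 0.0249]
tcp_rot: [1.935, 2.475, 0.0]
ft_force: [0.2, 0.2, -1.1]
opening: 0.0426
gripper_force: 36.5
```

Request:
play_rows(
  steps=[
    [0,0,0.0005,0,0,0],
    [0,0,0.001,0,0,0],
    [0,0,0.001,0,0,0],
    [0,0,0.001,0,0,0],
  ],
)

```text
time_s: 14.72
ee_pos: [0.5062, 0.1933, 0.0236]
tcp_rot: [1.935, 2.475, -0.0]
ft_force: [-0.2, 0.6, -1.6]
opening: 0.0423
gripper_force: 36.5
```

Request:
play_rows(
  steps=[
    [0,0,0.0005,0,0,0],
    [0,0,0.0005,0,0,0],
    [0,0,0.0005,0,0,0],
  ],
)

```text
time_s: 14.97
ee_pos: [0.5063, 0.1933, 0.0235]
tcp_rot: [1.935, 2.474, 0.0]
ft_force: [-2.0, -0.0, 8.3]
opening: 0.0424
gripper_force: 37.4
```

Request:
play_rows(
  steps=[
    [0,0,0,0,0,0],
    [0,0,0,0,0,0],
    [0,0,0,0,0,0],
    [0,0,0,0,0,0],
    [0,0,0,0,0,0],
  ],
  jaw=0.8,
)

```text
time_s: 15.38
ee_pos: [0.5063, 0.1933, 0.0231]
tcp_rot: [1.935, 2.475, -0.0]
ft_force: [-0.1, -0.7, 0.5]
opening: 0.0685
gripper_force: 0.0
```

Request:
play_rows(
  steps=[
    [0,0,-0.01,0,0,0],
    [0,0,-0.03,0,0,0],
    [0,0,-0.06,0,0,0],
    [0,0,-0.095,0,0,0],
    [0,0,-0.13,0,0,0],
    [0,0,-0.15,0,0,0],
    [0,0,-0.16,0,0,0],
    [0,0,-0.16,0,0,0],
    [0,0,-0.16,0,0,0],
  ],
)

```text
time_s: 16.13
ee_pos: [0.5063, 0.1934, 0.1837]
tcp_rot: [1.935, 2.474, 0.001]
ft_force: [0.1, 1.1, -0.4]
opening: 0.0682
gripper_force: 0.0
```

```bash
python3 -c "
from h import *
a=env.capture('wrist')[:,:,::-1];b=env.capture('side')[:,:,::-1]
cv2.imwrite('pics/f.png',cv2.resize(np.hstack([a,b]),(800,300)))"
```

```text
(no output)
```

View pics/f.png

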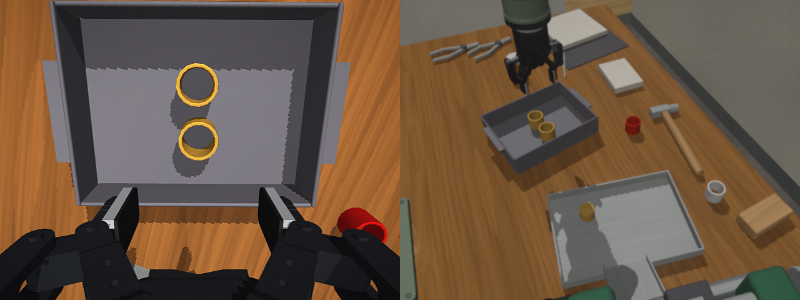

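Both rings stand upright side by side in the tote, at (197,85) and (198,140) in the wrist view. The off-cut is still in the tray and the arm is clear.

```bash
python3 -c "
from rig import env
print(env.close_job())"
```

```text
the job is handed in; nothing more can be done
None
```

Both brass rings were lowered into the tote and stand upright side by side. The off-cut and tote stayed where they were, and I handed the job in at about 16 s; it returned no verdict.

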